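Plug the openings of the stripped engine castings

TASK

Grinding is about to start at this bench, so close off the four stripped engine castings standing on it: pick up the four ivory tapered plugs one after another and set each one fully home in the casting whose opening it fits, with its flange flat on the rim all round. The two ground engine valves standing among them must be left standing where they are.

Things in the scene. Friction and masses are not known exactly. Their poses are not given: they have to be found in the camera images.
- plug64_mid (a point): The largest of four ivory plastic tapered plugs, standing on its narrow end, 59 mm high. From below: taper 46 to 61 mm diameter, 22 mm long; flange 78 mm diameter, 5 mm thick; upright round stem 22 mm diameter, 32 mm tall, to grip. Fits a 64 mm opening, flange on the rim. Point: on the axis, 29.5 mm above the foot, 7.5 mm above the flange's underside. z up; yaw is free.
- plug54_mid (a point): The second largest of four ivory plastic tapered plugs, standing on its narrow end, 59 mm high. From below: taper 36 to 51 mm diameter, 22 mm long; flange 68 mm diameter, 5 mm thick; upright round stem 22 mm diameter, 32 mm tall, to grip. Fits a 54 mm opening, flange on the rim. Point: on the axis, 29.5 mm above the foot, 7.5 mm above the flange's underside. z up; yaw is free.
- plug44_mid (a point): The second smallest of four ivory plastic tapered plugs, standing on its narrow end, 59 mm high. From below: taper 26 to 41 mm diameter, 22 mm long; flange 58 mm diameter, 5 mm thick; upright round stem 22 mm diameter, 32 mm tall, to grip. Fits a 44 mm opening, flange on the rim. Point: on the axis, 29.5 mm above the foot, 7.5 mm above the flange's underside. z up; yaw is free.
- plug34_mid (a point): The smallest of four ivory plastic tapered plugs, standing on its narrow end, 59 mm high. From below: taper 18 to 31 mm diameter, 22 mm long; flange 48 mm diameter, 5 mm thick; upright round stem 22 mm diameter, 32 mm tall, to grip. Fits a 34 mm opening, flange on the rim. Point: on the axis, 29.5 mm above the foot, 7.5 mm above the flange's underside. z up; yaw is free.
- barrel_mouth (a point): Centre of the opening of the finned cylinder barrel: near-black cast iron, seven round cooling fins, about 114 mm across and 80 mm high, bore 64 mm. Fixed on the bench, at any yaw. Point: on the opening's axis, level with its flat rim; z up. Blind, 76 mm deep.
- outlet_mouth (a point): Centre of the opening of the exhaust outlet: rusty brown cast iron, slightly flared round neck (65 mm outside at the top) on a round foot flange with three bolt ears, 114 mm across the ears, 62 mm high, opening 54 mm. Fixed on the bench, at any yaw. Point: on the opening's axis, level with its flat rim; z up. Blind, 58 mm deep.
- stub_mouth (a point): Centre of the opening of the intake stub: aluminium, rectangular foot 66 x 88 mm, short round neck and an oval two-bolt flange 103 mm long at the top, 50 mm high, opening 44 mm. Fixed on the bench, at any yaw. Point: on the opening's axis, level with its flat rim; z up. Blind, 46 mm deep.
- thermostat_mouth (a point): Centre of the opening of the thermostat housing: aluminium, low dome with two bolt ears, 110 mm across, and an upright hose neck 43 mm outside diameter, 56 mm high, opening 34 mm. Fixed on the bench, at any yaw. Point: on the opening's axis, level with its flat rim; z up. Blind, 40 mm deep.
- valve_a: One of two bright steel engine valves standing upside down on its disc: disc 38 mm in diameter, thin stem 8 mm in diameter rising to 90 mm. Loose, 70 g, easily knocked over. Origin at the centre of the disc's underside on the bench, z up. Not to be handled.
- valve_b: One of two bright steel engine valves standing upside down on its disc: disc 38 mm in diameter, thin stem 8 mm in diameter rising to 90 mm. Loose, 70 g, easily knocked over. Origin at the centre of the disc's underside on the bench, z up. Not to be handled.
Things that resemble listed ones, but are neither listed nor needed, are in the scene too. What is shaped like the part that bears plug44_mid but black is not meant.

How it is judged:
By the outcome, as a careful person would: the job done as asked, in the order asked, and still so for the second after the job is handed in, with the robot touching nothing.
It also fails if it takes over 109 s, if anything falls off the work surface, if the arm or the gripper's body presses on something with over 40 N, if the wrist force passes 120 N, or if a joint passes its speed limit or range.

ROBOT

A 6-joint arm with a two-finger parallel gripper is mounted at the origin on the work surface. World frame = base frame: x ahead of the robot, y to its left, z up, the work surface at z = 0. Lengths are in mm, angles in rad, forces in N, time in s.
With the tool pointing down it reaches from about 375 to 825 mm from the base axis. Payload 5.5 kg.
Tool frame: the origin (TCP) lies at the centre of the arm's flange, where the gripper is bolted on; the fingertips stand ctrl.tips_ahead ahead of it and the grasp point (between the pads) lies 155 mm ahead of it (ctrl.tips_ahead is the distance from the TCP to the fingertips, in mm); z points along the fingers, y is the line along which they close (so a half turn about z gives the same grasp; the last joint's range is limited). The gripper opens to 85 mm and grips with 20 to 120 N. Pads are 22 mm wide; open, the fingers measure 114 mm over their backs; the gripper's body (76 mm by 85 mm) begins 54 mm behind the grasp point. The pads swing forward as they close: fully open they stand 13 mm farther back than shut.
Start: joints at [-1.158, 0.314, -0.047, 1.21, 0, 1.571], TCP at [240.702, -549.598, 404.699] pointing down, gripper open.
Joint ranges: [-2.67, 2.67], [-0.69, 1.73], [-1.03, 1.25], [-2.08, 2.16], [-1.42, 1.45], [-3.14, 3.14]. Speed limits (rad/s): [2.39, 2.39, 3.01, 3.14, 3.14, 3.14].

INTERFACE

Orientations are given as a unit quaternion [x, y, z, w].
In Python, from cell import ctrl gives the robot as it stands.
- The arm moves only by the tool move_arm, never from a script. Its argument "series" is a list of rows, each an object of numbers: "ax", "ay", "az": the turn, a rotation vector about the tool's x, y, z in units of 10 degrees (1.0 is 10 degrees); "dx", "dy", "dz": the shift along the tool's x, y, z in units of 25 mm (1.0 is 25 mm); "fingers": the opening, from 0 (shut) to 1 (fully open). A call has 1 to 20 rows; each row is the pose to reach, as a shift and turn from the pose commanded when the call began, along the tool's axes at that moment; what a row does not reach only later rows make up. A row lasts 1/8 s, in which the tool goes at most 62.5 mm and 10.7 degrees, less where a joint would pass 70% of its speed; a pose out of reach is approached as far as the arm can. A call with a gripper value outside its range is refused whole. The fingers move at their own pace and stop on an object; "force" is the grip in N (left out, the last holds). Time passes only in rows, so rows that repeat a pose let the fingers close. It gives the time, the measured TCP pose, the force, the opening and the grip force at its end, in the units of the state.
- ctrl.sense(): the state, without advancing time (a new reading comes with each control period).
- ctrl.get_image(name): name is "scene" or "side" or "wrist"; returns the picture (384x512x3 uint8, blue, green, red); there is no depth.
- ctrl.camera_info(name): a dict with "vertical_fov" (degrees; the focal length in pixels is half the picture's height over the tangent of half this angle, whatever the lens; pixels are square), "cx", "cy" (the principal point, pixels), "k1" (the pictures are not rectified: a ray, as slopes to the right and down, at radius r is drawn at 1 + k1 r^2 times it, then the intrinsics apply), "rvec" (rotation vector, rad) and "tvec" (3), from world to camera coordinates, as OpenCV has them. Camera axes: x right, y down, z forward; pixel columns grow to the right and rows downward; lengths in mm; the calibration is good to about 2 mm. A picture is of the moment at which its call begins: read the wrist's pose just before it. camera_info takes no time and is no camera call; for the wrist camera it gives the pose at the moment of the call.
- ctrl.hand_in(): hands the job in; it is judged then, once.
Trained networks look in the newest picture that a camera, given by its name, has taken for a name from the list of things; names that differ only in an ending like _2 or _b are one class to them, and where a whole thing is asked for, a point or a joint stands for the part that bears it (a point fixed in the world has none). Each returns a list of dicts, best first, with "confidence" (0 to 1); they miss things now and then, are a little off and sometimes report something else, mostly with a low value. They report only what shows in the picture. A call takes as long as a camera call. They do not tell look-alikes from the thing itself.
- ctrl.masks_of(camera, name): "pixels" (384x512 bool, what is visible of it) and "uv" ([column, row] in pixels, amid what is visible of it).
The state is a dict: "time_s": time; "qpos": joint angles; "qvel": joint speeds; "effort": joint torques, N m; "tcp_pos": TCP position; "ee_rot": TCP orientation; "force": force on the tool from outside, world axes, zero at the start; "moment": the same for the moment, N m; "opening": opening from 0.0 (shut) to 1.0 (fully open); "finger_force": force on a finger pad.
Only numpy, scipy, OpenCV 4.12 (cv2) and the standard library are available. Lean on these libraries where they do the work, as an engineer would, in place of code of your own. Each camera call takes 0.05 s, during which the arm holds its last target. There are 200 camera calls.

## Working session

There is one attempt and no reset: what is moved stays moved. The work goes in short steps, Python scripts to look and compute and a tool call to move; the robot and the scene stay as the last step left them, time stands still between calls to the robot, and variables do not carry over. Pictures are saved under pics/ and viewed, at most 14 in all, crops included, and the job is handed in when it is done.

Besides the shell and the picture viewer there is one more tool, called after ">>>" as name(argument=value, ...) on one line, values as JSON. move_arm: Moves the arm, as the interface text tells. Its arguments: {"type":"object","properties":{"series":{"type":"array"},"force":{"type":"number"}},"required":["series"]}

```bash
ls; mkdir -p pics; python3 - <<'E'
from cell import ctrl
import cv2,numpy as np
s=ctrl.sense();print({k:np.round(v,3).tolist() for k,v in s.items()},ctrl.tips_ahead)
ims=[]
for n in("scene","side","wrist"):
    im=ctrl.get_image(n);cv2.imwrite(f"pics/{n}0.png",im)
    print(n,ctrl.camera_info(n))
a=cv2.imread("pics/scene0.png");
cv2.imwrite("pics/scene0b.png",cv2.resize(a,(800,600),interpolation=cv2.INTER_CUBIC))
a=cv2.imread("pics/side0.png");
cv2.imwrite("pics/side0b.png",cv2.resize(a,(800,600),interpolation=cv2.INTER_CUBIC))
E
```

```text
pics
{'time_s': 0.0, 'qpos': [-1.158, 0.314, -0.048, 1.21, 0.0, 1.571], 'qvel': [-0.002, -0.001, -0.002, -0.001, -0.0, -0.002], 'effort': [-0.001, -53.959, 33.975, 0.019, -0.0, -0.0], 'tcp_pos': [240.594, -549.342, 403.845], 'ee_rot': [0.979, 0.205, -0.0, -0.001], 'force': [-0.362, 0.142, -0.465], 'moment': [0.003, 0.008, -0.027], 'finger_force': 0.0, 'opening': 1.004} 173.4
scene {'vertical_fov': 56.05267060194443, 'cx': 255.90100494228557, 'cy': 196.86078932476963, 'k1': -0.07128281067254263, 'rvec': array([ 1.81574381,  1.23196428, -0.69295624]), 'tvec': array([-194.26397202, -179.81718455, 1447.45295159])}
side {'vertical_fov': 52.03948209773633, 'cx': 254.06444001894528, 'cy': 191.61750570406315, 'k1': 0.007269783094515534, 'rvec': array([ 0.36003464, -2.81761229,  1.1278654 ]), 'tvec': array([500.45681861, 134.68260215, 839.26867254])}
wrist {'vertical_fov': 71.51263159670515, 'cx': 256.8994477226641, 'cy': 187.7405400925567, 'k1': -0.0493371651462205, 'rvec': array([-2.43875489,  1.59256129,  0.21591154]), 'tvec': array([-598.90172567,  -35.07812372,  378.27071771])}
```

View pics/scene0b.png

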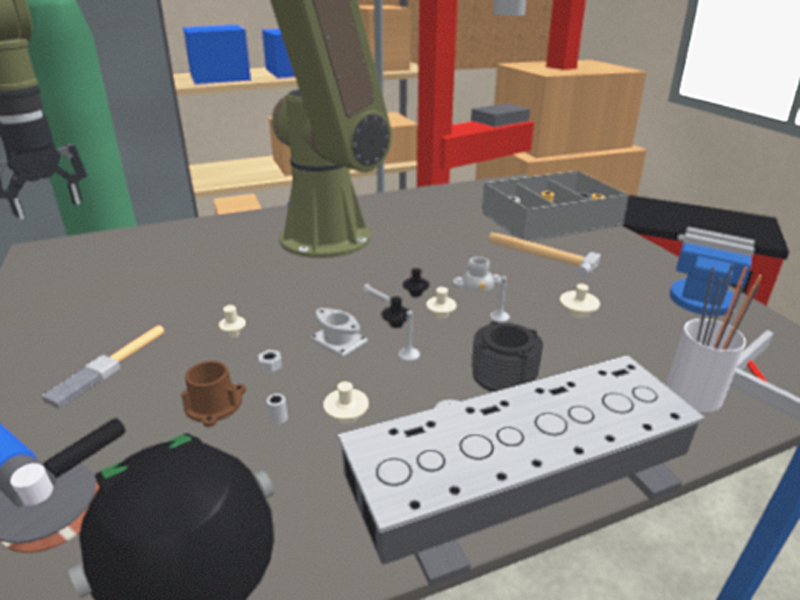

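View pics/side0b.png

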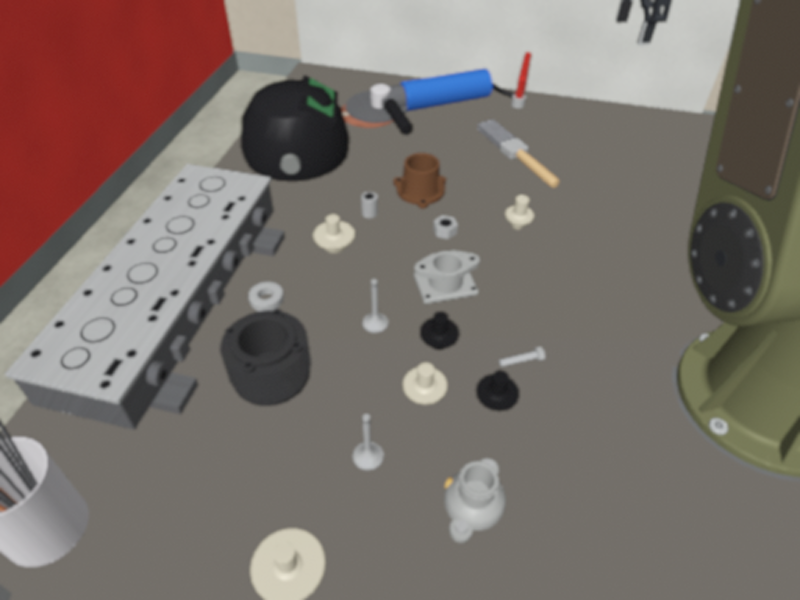

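The scene shows (in 800×600 pixels) four ivory plugs at about (232,320), (345,402), (441,302) and (580,300). The castings are the outlet (210,390), stub (340,328), barrel (507,355) and thermostat housing (478,272). The valves are at (408,350) and (500,312), and there are two black look-alike plugs. The side view shows the same objects.

```bash
cat > h.py <<'E'
from cell import ctrl
import cv2,numpy as np
from scipy.optimize import least_squares
from scipy.spatial.transform import Rotation as R
PL={64:(46,61,78),54:(36,51,68),44:(26,41,58),34:(18,31,48)}
def plugpts(d):
    a,b,f=PL[d];P=[]
    for z,dd in((0,a),(22,b),(22,f),(27,f),(27,22),(59,22)):
        t=np.linspace(0,2*np.pi,48,endpoint=False);P.append(np.c_[dd/2*np.cos(t),dd/2*np.sin(t),0*t+z])
    return P
def proj(ci,X):
    X=np.atleast_2d(X);c=X@cv2.Rodrigues(ci["rvec"])[0].T+ci["tvec"]
    s=c[:,:2]/c[:,2:];r2=(s**2).sum(1,keepdims=True);s=s*(1+ci["k1"]*r2)
    f=192/np.tan(np.radians(ci["vertical_fov"]/2));return s*f+[ci["cx"],ci["cy"]]
def ray(ci,uv):
    f=192/np.tan(np.radians(ci["vertical_fov"]/2));d=(np.array(uv,float)-[ci["cx"],ci["cy"]])/f;s=d.copy()
    for _ in range(20): s=d/(1+ci["k1"]*(s**2).sum())
    M=cv2.Rodrigues(ci["rvec"])[0];v=M.T@np.r_[s,1];return -M.T@ci["tvec"],v/np.linalg.norm(v)
def tri(rays):
    A=0;b=0
    for o,v in rays:
        P=np.eye(3)-np.outer(v,v);A=A+P;b=b+P@o
    X=np.linalg.solve(A,b);return X,[np.linalg.norm((np.eye(3)-np.outer(v,v))@(X-o)) for o,v in rays]
def atz(r,z): o,v=r;return o+v*(z-o[2])/v[2]
E
python3 - <<'E'
from h import *
names=["plug64_mid","plug54_mid","plug44_mid","plug34_mid","barrel_mouth","outlet_mouth","stub_mouth","thermostat_mouth","valve_a"]
ci={c:ctrl.camera_info(c) for c in("scene","side")}
for n in names:
    D={c:ctrl.masks_of(c,n) for c in ci}
    print(n)
    for c in ci:
        for m in D[c]:
            x,y,w,h=cv2.boundingRect(m["pixels"].astype(np.uint8));print("  ",c,round(m["confidence"],2),np.round(m["uv"]),(x,y,w,h))
    for a in D["scene"]:
        for b in D["side"]:
            if a["confidence"]<.3 or b["confidence"]<.3: continue
            X,e=tri([ray(ci["scene"],a["uv"]),ray(ci["side"],b["uv"])])
            if max(e)<8: print("   X",X.round(0),np.round(e,1),np.round(a["uv"]),np.round(b["uv"]))
E
```

```text
plug64_mid
   scene 0.71 [371. 189.] (358, 181, 26, 22)
   side 0.73 [183. 360.] (160, 338, 48, 46)
   side 0.64 [334. 138.] (324, 125, 19, 22)
   X [540. 382.  37.] [0.3 0.3] [371. 189.] [183. 360.]
plug54_mid
   scene 0.92 [220. 258.] (208, 244, 27, 27)
   scene 0.32 [372. 192.] (359, 182, 25, 21)
   side 0.82 [214. 149.] (201, 137, 26, 25)
   X [ 665. -150.   25.] [0.8 0.8] [220. 258.] [214. 149.]
plug44_mid
   scene 0.8 [253. 198.] (244, 190, 16, 20)
   scene 0.67 [264. 181.] (257, 171, 17, 19)
   side 0.97 [270. 245.] (259, 232, 27, 26)
   side 0.6 [278. 210.] (268, 198, 27, 26)
   side 0.56 [319. 248.] (305, 238, 27, 24)
   X [454.  20.  35.] [1.9 1.9] [253. 198.] [278. 210.]
   X [353.  57. -28.] [1.3 1.3] [253. 198.] [319. 248.]
   X [448.  59.  82.] [2.7 2.7] [264. 181.] [278. 210.]
   X [354.  97.  28.] [0.2 0.2] [264. 181.] [319. 248.]
plug34_mid
   scene 0.76 [151. 208.] (141, 195, 16, 21)
   side 0.68 [332. 138.] (324, 125, 17, 22)
   X [ 371. -275.   22.] [3.5 3.5] [151. 208.] [332. 138.]
barrel_mouth
   scene 0.95 [323. 227.] (301, 205, 46, 46)
   side 0.64 [169. 226.] (140, 197, 60, 63)
   X [668. 131.  44.] [0.3 0.3] [323. 227.] [169. 226.]
outlet_mouth
   side 0.59 [273. 116.] (254, 98, 32, 35)
stub_mouth
   scene 0.58 [216. 213.] (199, 197, 36, 31)
   side 0.72 [286. 176.] (265, 160, 42, 35)
   X [ 464. -101.   21.] [3.3 3.3] [216. 213.] [286. 176.]
thermostat_mouth
   scene 0.57 [304. 178.] (290, 164, 31, 22)
   side 0.56 [302. 317.] (285, 294, 39, 53)
   X [360. 243.  12.] [2.9 2.9] [304. 178.] [302. 317.]
valve_a
   scene 0.55 [262. 224.] (255, 200, 13, 31)
   scene 0.43 [321. 197.] (315, 178, 10, 28)
   side 0.68 [237. 289.] (227, 265, 19, 36)
   side 0.5 [240. 202.] (234, 179, 14, 34)
   X [552.   3.  12.] [2.8 2.8] [262. 224.] [240. 202.]
   X [496. 227.  20.] [2.9 2.9] [321. 197.] [237. 289.]
```

```bash
python3 - <<'E'
from h import *
ci={c:ctrl.camera_info(c) for c in("scene","side")}
B={}
for c in ci:
    im=cv2.imread(f"pics/{c}0.png").astype(int);m=((im[...,2]>130)&(im[...,2]-im[...,0]>12)&(im[...,2]-im[...,0]<75)&(im[...,1]-im[...,0]>8)).astype(np.uint8)
    B[c]=m
seeds={"p":((371,189),(183,360)),"q":((220,258),(214,149)),"r":((282,193),(270,245)),"s":((149,206),(333,137))}
for k,sd in seeds.items():
    obs=[]
    for c,(u,v) in zip(ci,sd):
        n,l,st,ce=cv2.connectedComponentsWithStats(B[c]);i=min(range(1,n),key=lambda i:np.hypot(*(ce[i]-[u,v]))if st[i,4]>30 else 1e9)
        x,y,w,h=st[i,:4];obs.append([x-.5,y-.5,x+w-.5,y+h-.5])
    X0,_=tri([ray(ci[c],[(o[0]+o[2])/2,(o[1]+o[3])/2]) for c,o in zip(ci,obs)])
    print(k,obs,X0.round())
    for d in PL:
        P=np.vstack(plugpts(d))
        def f(p):
            e=[]
            for c,o in zip(ci,obs):
                q=proj(ci[c],P+p);e+=list(np.r_[q.min(0),q.max(0)]-o)
            return e
        s=least_squares(f,X0-[0,0,30],loss="soft_l1");print("  ",d,s.x.round(1),round(s.cost,2))
# valve tops & mouths by hand-picked pixels (800 scale)
f=512/800
pts={"valve_a":((409,313),(374,283)),"valve_b":((505,279),(366,418)),"barrel":((507,340),(266,335)),"outlet":((208,373),(422,163)),"stub":((339,320),(448,264)),"thermo":((479,264),(479,473))}
for k,(a,b) in pts.items():
    X,e=tri([ray(ci["scene"],np.array(a)*f),ray(ci["side"],np.array(b)*f)]);print(k,X.round(0),np.round(e,1))
E
```

```text
p [[np.float64(357.5), np.float64(180.5), np.float64(384.5), np.float64(203.5)], [np.float64(158.5), np.float64(336.5), np.float64(208.5), np.float64(383.5)]] [542. 380.  28.]
   64 [542.6 377.4   3.2] 3.39
   54 [545.  379.1   3.6] 13.09
   44 [547.6 383.5   3.3] 28.35
   34 [550.3 388.3   3.1] 43.92
q [[np.float64(205.5), np.float64(242.5), np.float64(236.5), np.float64(271.5)], [np.float64(198.5), np.float64(135.5), np.float64(227.5), np.float64(162.5)]] [ 665. -147.   28.]
   64 [ 665.3 -146.6    3.6] 1.35
   54 [ 666.1 -146.5    2.2] 4.3
   44 [ 668.8 -145.1    2. ] 13.73
   34 [ 672.4 -142.3    2.9] 23.38
r [[np.float64(271.5), np.float64(182.5), np.float64(292.5), np.float64(204.5)], [np.float64(256.5), np.float64(230.5), np.float64(286.5), np.float64(259.5)]] [451. 115.  30.]
   64 [451.  112.    3.8] 10.49
   54 [451.9 113.5   3.3] 2.12
   44 [450.8 114.6   1.4] 3.37
   34 [452.4 116.5   0.7] 12.57
s [[np.float64(138.5), np.float64(194.5), np.float64(157.5), np.float64(215.5)], [np.float64(322.5), np.float64(123.5), np.float64(342.5), np.float64(147.5)]] [ 370. -279.   32.]
   64 [ 364.7 -285.     3.4] 15.6
   54 [ 368.9 -281.1    3.7] 7.72
   44 [ 369.4 -279.6    2.3] 1.59
   34 [ 369.1 -279.7    0.9] 2.61
valve_a [550.   6.  86.] [0.6 0.6]
valve_b [500. 223.  86.] [3.1 3.1]
barrel [666. 128.  75.] [3.9 3.9]
outlet [ 558. -336.   60.] [2. 2.]
stub [463. -98.  47.] [3.2 3.2]
thermo [363. 242.  52.] [5.4 5.4]
```

Triangulation gives the base positions and sizes:

| Object | x, y (mm) |
|---|---|
| plug64 | 543, 378 |
| plug54 | 666, -147 |
| plug44 | 451, 114 |
| plug34 | 369, -280 |
| barrel | 667, 130 |
| outlet | 558, -336 |
| stub | 463, -99 |
| thermostat | 361, 243 |
| valves | 551, 5 and 498, 225 |

I'll now move above plug34 and turn the tool so that its x axis lies along world y and its y axis along world x.

>>> move_arm(series=[{"dx":2,"dy":-1.8,"dz":0,"az":-1,"fingers":0.7},{"dx":4,"dy":-3.6,"dz":0,"az":-2},{"dx":6,"dy":-5.4,"dz":0,"az":-3},{"dx":8,"dy":-7,"dz":0,"az":-4},{"dx":9,"dy":-7.8,"dz":0,"az":-5},{"dx":9,"dy":-7.8,"dz":0,"az":-6},{"dx":9,"dy":-7.8,"dz":0,"az":-6.63},{"dx":9,"dy":-7.8,"dz":0,"az":-6.63},{"dx":9,"dy":-7.8,"dz":0,"az":-6.63}])

```text
schema error: expected keys ax, ay, az, dx, dy, dz, fingers
```

```bash
cat >> h.py <<'E'
def st():
    s=ctrl.sense();print("t",round(s["time_s"],2),"tcp",np.round(s["tcp_pos"],1),"rot",np.round(s["ee_rot"],3),"F",np.round(s["force"],1),"op",round(s["opening"],3),"ff",round(s["finger_force"],1),"q",np.round(s["qpos"],2));return s
def snap(name):
    ci=ctrl.camera_info("wrist");im=ctrl.get_image("wrist");np.save(f"pics/{name}.npy",np.array(ci,dtype=object),allow_pickle=True);cv2.imwrite(f"pics/{name}.png",im);return ci,im
E
python3 - <<'E'
from h import *
s=st();ci,im=snap("w1")
M=cv2.Rodrigues(ci["rvec"])[0];C=-M.T@ci["tvec"];print("cam",C.round(1),"axis",M[2].round(3))
for n,p in dict(p34=(369,-280,59),outlet=(558,-336,62),stub=(463,-99,50),p54=(666,-147,59)).items(): print(n,proj(ci,np.array(p,float)).round())
E
```

```text
t 1.05 tcp [ 240.7 -549.6  404.7] rot [ 0.979  0.205 -0.     0.   ] F [ 0.1 -0.2  0.5] op 0.999 ff 0.0 q [-1.16  0.31 -0.05  1.21 -0.    1.57]
cam [ 301.1 -523.2  373.4] axis [-0.241 -0.104 -0.965]
p34 [[ 72. -37.]]
outlet [[ 187. -205.]]
stub [[ -28. -158.]]
p54 [[ 121. -192.]]
```

View pics/w1.png

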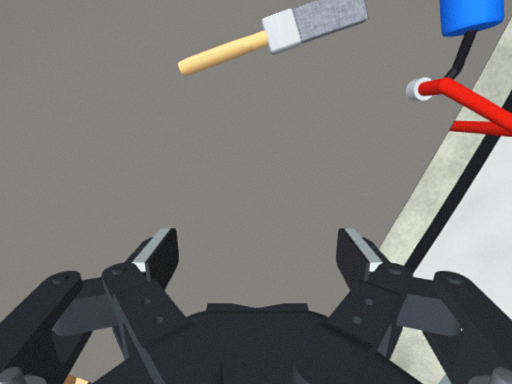

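All seven keys are needed in every row. The wrist picture from the start pose shows only bench, a brush and the gripper fingers at (150,255) and (360,255), with the grasp point between them.

>>> move_arm(series=[{"ax":0,"ay":0,"dx":2,"dy":-1.8,"dz":0,"az":-1,"fingers":0.7},{"ax":0,"ay":0,"dx":4,"dy":-3.6,"dz":0,"az":-2,"fingers":0.7},{"ax":0,"ay":0,"dx":6,"dy":-5.4,"dz":0,"az":-3,"fingers":0.7},{"ax":0,"ay":0,"dx":8,"dy":-7,"dz":0,"az":-4,"fingers":0.7},{"ax":0,"ay":0,"dx":9,"dy":-7.8,"dz":0,"az":-5,"fingers":0.7},{"ax":0,"ay":0,"dx":9,"dy":-7.8,"dz":0,"az":-6,"fingers":0.7},{"ax":0,"ay":0,"dx":9,"dy":-7.8,"dz":0,"az":-6.634,"fingers":0.7},{"ax":0,"ay":0,"dx":9,"dy":-7.8,"dz":0,"az":-6.634,"fingers":0.7},{"ax":0,"ay":0,"dx":9,"dy":-7.8,"dz":0,"az":-6.634,"fingers":0.7},{"ax":0,"ay":0,"dx":9,"dy":-7.8,"dz":0,"az":-6.634,"fingers":0.7}])

```text
time_s: 2.35
tcp_pos: [368.5, -280.9, 404.7]
ee_rot: [0.708, 0.707, -0.0, -0.0]
force: [-0.6, -0.1, 0.7]
opening: 0.7
finger_force: 0.0
```

```bash
python3 - <<'E'
from h import *
s=st();ci,im=snap("w2")
M=cv2.Rodrigues(ci["rvec"])[0];C=-M.T@ci["tvec"];print("cam",C.round(1),"axis",M[2].round(3))
for n,p in dict(p34=(369,-280,59),outlet=(558,-336,62),stub=(463,-99,50),p54=(666,-147,59)).items(): print(n,proj(ci,np.array(p,float)).round())
E
```

```text
t 2.35 tcp [ 368.5 -280.9  404.7] rot [ 0.708  0.707 -0.    -0.   ] F [-0.6 -0.1  0.7] op 0.7 ff 0.0 q [-0.65  0.06 -0.36  1.15 -0.    0.92]
cam [ 368.3 -214.8  373.4] axis [-0.001 -0.261 -0.965]
p34 [[258. 172.]]
outlet [[407. 216.]]
stub [[344.   7.]]
p54 [[517.  59.]]
```

View pics/w2.png

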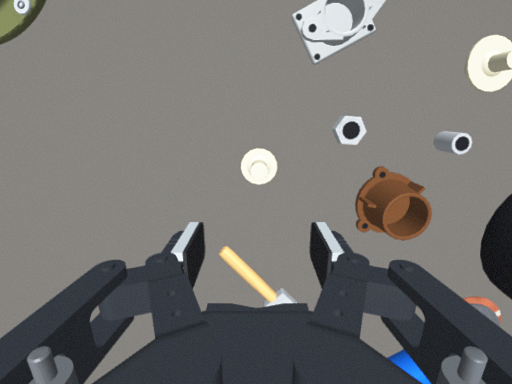

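This close view shows plug34 at (259,168) and the outlet mouth at (406,214). Both are within about 2 px of the predictions, and the stub is at the top, (345,10). I'll refine plug34 and the outlet from this frame.

```bash
cat >> h.py <<'E'
def fitplug(ci,im,d,xy,z0=0):
    im=cv2.GaussianBlur(im,(3,3),0).astype(int);b,g,r=im[...,0],im[...,1],im[...,2]
    m=((r>130)&(r-b>12)&(r-b<80)&(g-b>8)).astype(np.uint8)
    n,l,s,ce=cv2.connectedComponentsWithStats(m);u=proj(ci,[*xy,z0+27])[0]
    i=min((i for i in range(1,n) if s[i,4]>60),key=lambda i:np.hypot(*(ce[i]-u)));x,y,w,h=s[i,:4]
    o=np.array([x-.5,y-.5,x+w-.5,y+h-.5]);P=np.vstack(plugpts(d))
    f=lambda p:(lambda q:np.r_[q.min(0),q.max(0)]-o)(proj(ci,P+[p[0],p[1],z0]))
    r=least_squares(f,xy);return r.x.round(1),r.fun.round(1),o
E
python3 - <<'E'
from h import *
ci=np.load("pics/w2.npy",allow_pickle=True).item();im=cv2.imread("pics/w2.png")
print(fitplug(ci,im,34,(369,-280)))
for n in("outlet_mouth",):
    # bgr samples round the mouth
    a=im[180:250:5,400].tolist();print(a)
cv2.imwrite("pics/c2.png",cv2.resize(im[150:250,340:450],None,fx=5,fy=5,interpolation=cv2.INTER_CUBIC))
E
```

```text
(array([ 370. , -278.9]), array([ 0.8,  0.8, -0.8, -0.8]), array([239.5, 146.5, 277.5, 184.5]))
[[59, 90, 135], [46, 77, 119], [48, 79, 120], [63, 100, 146], [56, 93, 139], [58, 94, 141], [52, 89, 135], [60, 92, 141], [40, 58, 89], [40, 63, 100], [43, 69, 107], [48, 75, 112], [118, 126, 135], [129, 133, 135]]
```

View pics/c2.png

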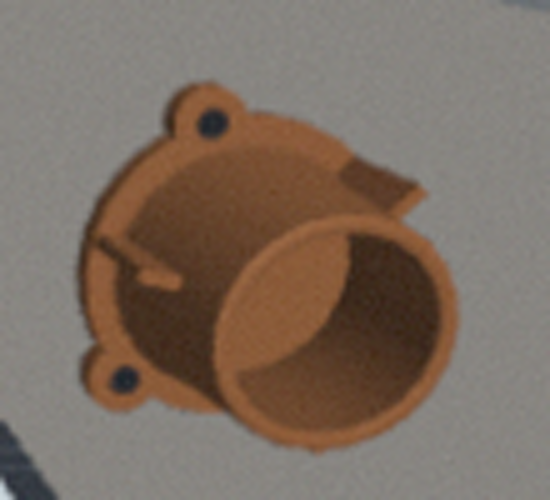

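Outlet confirmed at (407,216), which matches its estimate. Plug34 is at (370,-279), so I'll descend and grip it.

>>> move_arm(series=[{"ax":0,"ay":0,"az":0,"dx":0.08,"dy":0.06,"dz":2.4,"fingers":0.7},{"ax":0,"ay":0,"az":0,"dx":0.08,"dy":0.06,"dz":4.8,"fingers":0.7},{"ax":0,"ay":0,"az":0,"dx":0.08,"dy":0.06,"dz":6.6,"fingers":0.7},{"ax":0,"ay":0,"az":0,"dx":0.08,"dy":0.06,"dz":7.6,"fingers":0.7},{"ax":0,"ay":0,"az":0,"dx":0.08,"dy":0.06,"dz":8.0,"fingers":0.7},{"ax":0,"ay":0,"az":0,"dx":0.08,"dy":0.06,"dz":8.0,"fingers":0.7},{"ax":0,"ay":0,"az":0,"dx":0.08,"dy":0.06,"dz":8.0,"fingers":0.15},{"ax":0,"ay":0,"az":0,"dx":0.08,"dy":0.06,"dz":8.0,"fingers":0.1},{"ax":0,"ay":0,"az":0,"dx":0.08,"dy":0.06,"dz":8.0,"fingers":0.1},{"ax":0,"ay":0,"az":0,"dx":0.08,"dy":0.06,"dz":8.0,"fingers":0.1},{"ax":0,"ay":0,"az":0,"dx":0.08,"dy":0.06,"dz":8.0,"fingers":0.1}], force=40)

```text
time_s: 3.78
tcp_pos: [370.6, -279.1, 205.9]
ee_rot: [0.707, 0.707, 0.0, 0.001]
force: [-0.6, 0.6, 5.7]
opening: 0.24
finger_force: 38.9
```

>>> move_arm(series=[{"ax":0,"ay":0,"az":0,"dx":0,"dy":0,"dz":-1.5,"fingers":0.1},{"ax":0,"ay":0,"az":0,"dx":0,"dy":0,"dz":-3.5,"fingers":0.1},{"ax":0,"ay":0,"az":0,"dx":0.5,"dy":0.5,"dz":-5.4,"fingers":0.1},{"ax":0,"ay":0,"az":0,"dx":2,"dy":1.5,"dz":-5.4,"fingers":0.1},{"ax":0,"ay":0,"az":0,"dx":4,"dy":2.5,"dz":-5.4,"fingers":0.1},{"ax":0,"ay":0,"az":0,"dx":6,"dy":3.5,"dz":-5.4,"fingers":0.1},{"ax":0,"ay":0,"az":0,"dx":8,"dy":4,"dz":-5.4,"fingers":0.1},{"ax":0,"ay":0,"az":0,"dx":10,"dy":4,"dz":-5.4,"fingers":0.1},{"ax":0,"ay":0,"az":0,"dx":12,"dy":4,"dz":-5.4,"fingers":0.1},{"ax":0,"ay":0,"az":0,"dx":14,"dy":3.4,"dz":-5.4,"fingers":0.1},{"ax":0,"ay":0,"az":0,"dx":15.6,"dy":2.8,"dz":-5.4,"fingers":0.1},{"ax":0,"ay":0,"az":0,"dx":16.4,"dy":2.4,"dz":-5.4,"fingers":0.1},{"ax":0,"ay":0,"az":0,"dx":16.4,"dy":2.4,"dz":-5.4,"fingers":0.1},{"ax":0,"ay":0,"az":0,"dx":16.4,"dy":2.4,"dz":-5.4,"fingers":0.1}])

```text
time_s: 5.52
tcp_pos: [430.4, 130.9, 339.9]
ee_rot: [0.707, 0.707, 0.0, 0.0]
force: [0.3, -0.3, -0.5]
opening: 0.243
finger_force: 39.2
```

```bash
python3 - <<'E'
from h import *
s=st();ci,im=snap("w3")
for n,p in dict(thermo=(361,243,56),p44top=(451,114,59),valve_b=(498,225,90),p64=(543,378,59),barrel=(667,130,80)).items(): print(n,proj(ci,np.array(p,float)).round(1))
print(fitplug(ci,im,44,(451,114)),fitplug(ci,im,64,(543,378)))
a=proj(ci,np.array([361,243,56.]))[0].astype(int);print(a)
cv2.imwrite("pics/w3b.png",cv2.resize(im,(800,600),interpolation=cv2.INTER_CUBIC))
E
```

```text
t 5.53 tcp [430.4 130.9 339.9] rot [0.707 0.707 0.    0.   ] F [ 0.3 -0.3 -0.5] op 0.243 ff 39.2 q [ 0.3   0.07 -0.5   1.   -0.    1.87]
thermo [[178.8  62.6]]
p44top [[278.1 202.8]]
valve_b [[344.6  79.1]]
p64 [[ 398.2 -112.1]]
barrel [[509.2 193.1]]
(array([433.6,  82.4]), array([ 16.9,  29.1, -16.9, -32.9]), array([217.5, 165.5, 302.5, 276.5])) (array([433.6,  81.7]), array([  8.1,  21.1,  -8.1, -24.6]), array([217.5, 165.5, 302.5, 276.5]))
[178  62]
```

View pics/w3b.png

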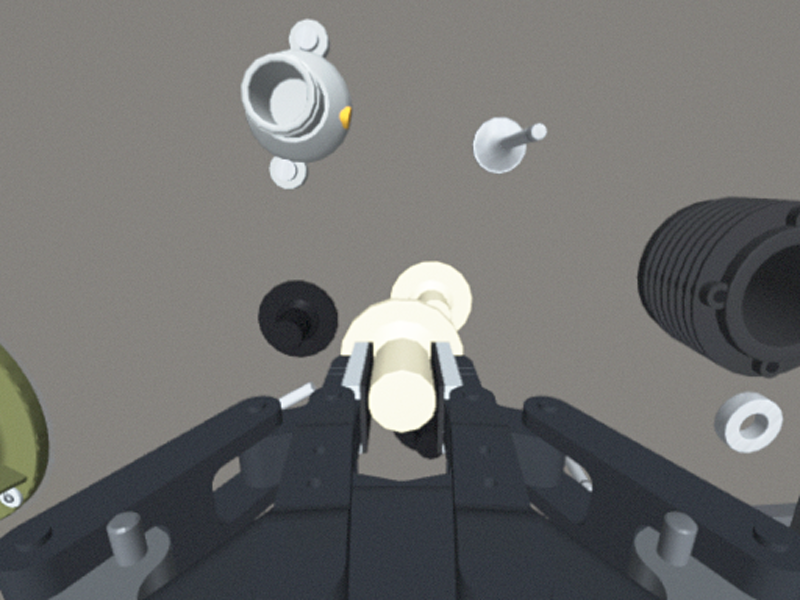

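The view shows the thermostat rim centred near (281,93) in 800-px terms, valve_b standing at (500,145), plug34 held straight at (402,380), and the barrel on the right.

```bash
python3 - <<'E'
from h import *
ci=np.load("pics/w3.npy",allow_pickle=True).item();im=cv2.imread("pics/w3.png")
print(atz(ray(ci,(179.6,59.3)),56))
cv2.imwrite("pics/c3.png",cv2.resize(im[20:120,140:240],None,fx=6,fy=6,interpolation=cv2.INTER_CUBIC))
th=np.linspace(0,2*np.pi,60)
E
```

```text
[361.90784574 245.74634027  56.        ]
```

View pics/c3.png

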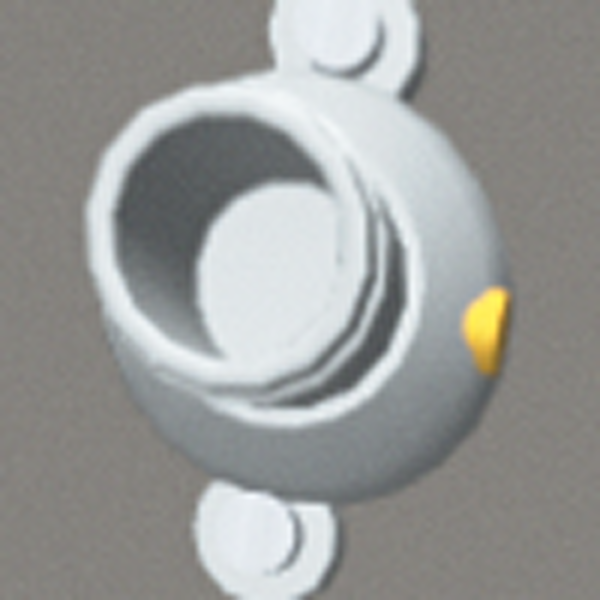

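>>> move_arm(series=[{"ax":0,"ay":0,"az":0,"dx":2,"dy":-1.2,"dz":0,"fingers":0.1},{"ax":0,"ay":0,"az":0,"dx":3.8,"dy":-2.3,"dz":0,"fingers":0.1},{"ax":0,"ay":0,"az":0,"dx":4.6,"dy":-2.82,"dz":0.5,"fingers":0.1},{"ax":0,"ay":0,"az":0,"dx":4.6,"dy":-2.82,"dz":1.5,"fingers":0.1},{"ax":0,"ay":0,"az":0,"dx":4.6,"dy":-2.82,"dz":2.3,"fingers":0.1},{"ax":0,"ay":0,"az":0,"dx":4.6,"dy":-2.82,"dz":2.8,"fingers":0.1},{"ax":0,"ay":0,"az":0,"dx":4.6,"dy":-2.82,"dz":3.1,"fingers":0.1},{"ax":0,"ay":0,"az":0,"dx":4.6,"dy":-2.82,"dz":3.1,"fingers":0.1},{"ax":0,"ay":0,"az":0,"dx":4.6,"dy":-2.82,"dz":3.1,"fingers":0.1}])

```text
time_s: 6.7
tcp_pos: [360.1, 246.4, 262.8]
ee_rot: [0.707, 0.707, 0.0, 0.0]
force: [1.0, -0.6, 0.1]
opening: 0.245
finger_force: 39.3
```

```bash
python3 - <<'E'
from h import *
s=st();ci,im=snap("w4");cs=ctrl.get_image("side")[260:384,230:380]
a=cv2.resize(im[150:300,170:350],(720,600),interpolation=cv2.INTER_CUBIC);
cs=cv2.resize(cs,(360,300),interpolation=cv2.INTER_CUBIC)
o=np.zeros((600,800,3),np.uint8);o[:500,:440]=cv2.resize(im[150:320,180:330],(440,500));o[:300,440:800]=cs
cv2.imwrite("pics/c4.png",o)
E
```

```text
t 6.7 tcp [360.1 246.4 262.8] rot [0.707 0.707 0.    0.   ] F [ 1.  -0.6  0.1] op 0.245 ff 39.3 q [ 0.6   0.12 -0.64  0.81 -0.    2.17]
```

View pics/c4.png

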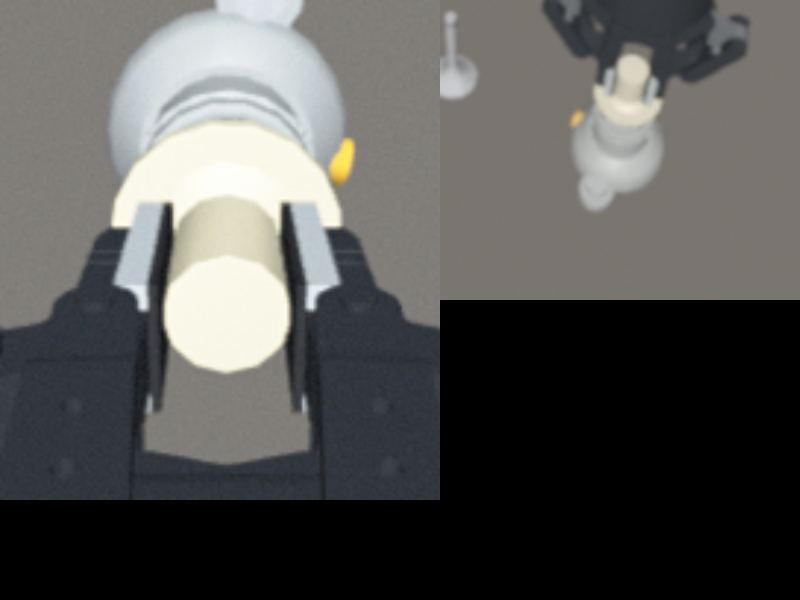

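Plug34 sits centred over the thermostat neck in x and there is no side force, so I'll keep lowering.

>>> move_arm(series=[{"ax":0,"ay":0,"az":0,"dx":0,"dy":0,"dz":0.3,"fingers":0.1},{"ax":0,"ay":0,"az":0,"dx":0,"dy":0,"dz":0.6,"fingers":0.1},{"ax":0,"ay":0,"az":0,"dx":0,"dy":0,"dz":0.8,"fingers":0.1},{"ax":0,"ay":0,"az":0,"dx":0,"dy":0,"dz":0.85,"fingers":0.1},{"ax":0,"ay":0,"az":0,"dx":0,"dy":0,"dz":0.85,"fingers":0.1}])

```text
time_s: 7.42
tcp_pos: [359.6, 246.3, 240.8]
ee_rot: [0.707, 0.707, -0.0, -0.0]
force: [-0.0, -0.1, -0.6]
opening: 0.24
finger_force: 39.3
```

>>> move_arm(series=[{"ax":0,"ay":0,"az":0,"dx":0,"dy":0,"dz":0.04,"fingers":0.1},{"ax":0,"ay":0,"az":0,"dx":0,"dy":0,"dz":0.08,"fingers":0.1},{"ax":0,"ay":0,"az":0,"dx":0,"dy":0,"dz":0.08,"fingers":0.1}])

```text
time_s: 7.8
tcp_pos: [359.8, 246.4, 239.9]
ee_rot: [0.707, 0.707, 0.0, 0.0]
force: [-2.1, -2.6, 9.8]
opening: 0.244
finger_force: 40.3
```

It seated at TCP z = 239.9, exactly the expected height, with 10 N of contact force. I'll release, rise and move above plug44.

>>> move_arm(series=[{"ax":0,"ay":0,"az":0,"dx":0,"dy":0,"dz":0,"fingers":0.5},{"ax":0,"ay":0,"az":0,"dx":0,"dy":0,"dz":0,"fingers":0.6},{"ax":0,"ay":0,"az":0,"dx":0,"dy":0,"dz":0,"fingers":0.6},{"ax":0,"ay":0,"az":0,"dx":0,"dy":0,"dz":-1,"fingers":0.6},{"ax":0,"ay":0,"az":0,"dx":0,"dy":0,"dz":-3,"fingers":0.6},{"ax":0,"ay":0,"az":0,"dx":-1,"dy":0.7,"dz":-4,"fingers":0.6},{"ax":0,"ay":0,"az":0,"dx":-3,"dy":2,"dz":-4,"fingers":0.6},{"ax":0,"ay":0,"az":0,"dx":-4.8,"dy":3.2,"dz":-4,"fingers":0.6},{"ax":0,"ay":0,"az":0,"dx":-5.3,"dy":3.65,"dz":-4,"fingers":0.6},{"ax":0,"ay":0,"az":0,"dx":-5.3,"dy":3.65,"dz":-4,"fingers":0.6},{"ax":0,"ay":0,"az":0,"dx":-5.3,"dy":3.65,"dz":-4,"fingers":0.6}])

```text
time_s: 9.18
tcp_pos: [450.3, 114.5, 338.7]
ee_rot: [0.707, 0.707, -0.0, -0.0]
force: [-0.0, -0.4, 0.3]
opening: 0.602
finger_force: 0.0
```

```bash
python3 - <<'E'
from h import *
s=st();ci,im=snap("w5")
print(fitplug(ci,im,44,(451,114)),fitplug(ci,im,34,(360,246),34))
cv2.imwrite("pics/w5b.png",cv2.resize(im,(800,600),interpolation=cv2.INTER_CUBIC))
E
```

```text
t 9.18 tcp [450.3 114.5 338.7] rot [ 0.707  0.707 -0.    -0.   ] F [-0.  -0.4  0.3] op 0.602 ff 0.0 q [ 0.25  0.1  -0.47  1.    0.    1.82]
(array([450. , 114.1]), array([ 1.2,  0.5, -1.2, -0.6]), array([229.5, 151.5, 285.5, 205.5])) (array([358.8, 246.4]), array([-0.4, -0.4,  0.5,  0.4]), array([119.5,   6.5, 179.5,  67.5]))
```

View pics/w5b.png

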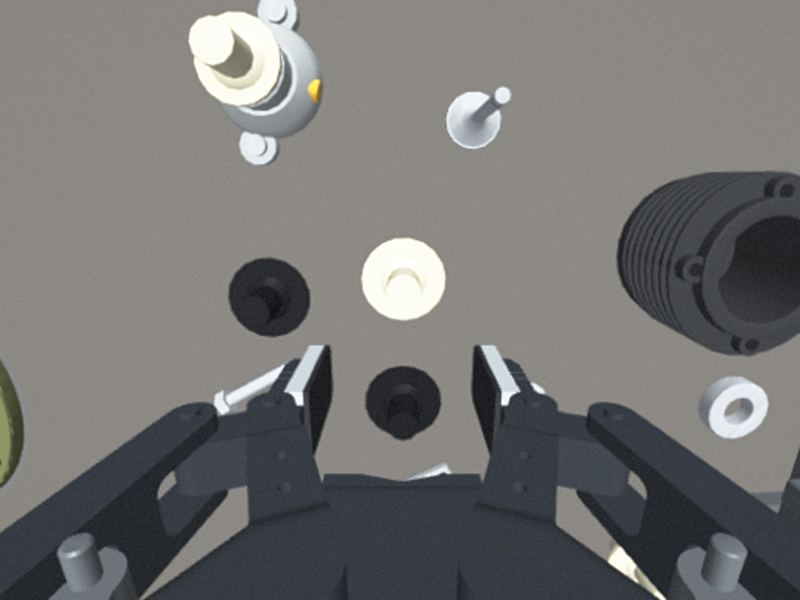

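Plug34 sits level in the thermostat neck at upper left (240,60). Valve_b stands at (475,120) and plug44 is at (403,280) right under the tool. I'll grip it, lift it and move past the stub to look at its mouth.

>>> move_arm(series=[{"ax":0,"ay":0,"az":0,"dx":0,"dy":0,"dz":2.2,"fingers":0.6},{"ax":0,"ay":0,"az":0,"dx":0,"dy":0,"dz":4,"fingers":0.6},{"ax":0,"ay":0,"az":0,"dx":0,"dy":0,"dz":5,"fingers":0.6},{"ax":0,"ay":0,"az":0,"dx":0,"dy":0,"dz":5.3,"fingers":0.6},{"ax":0,"ay":0,"az":0,"dx":0,"dy":0,"dz":5.3,"fingers":0.6},{"ax":0,"ay":0,"az":0,"dx":0,"dy":0,"dz":5.3,"fingers":0.1},{"ax":0,"ay":0,"az":0,"dx":0,"dy":0,"dz":5.3,"fingers":0.1},{"ax":0,"ay":0,"az":0,"dx":0,"dy":0,"dz":5.3,"fingers":0.1},{"ax":0,"ay":0,"az":0,"dx":0,"dy":0,"dz":5.3,"fingers":0.1}])

```text
time_s: 10.35
tcp_pos: [451.6, 114.0, 207.6]
ee_rot: [0.707, 0.707, 0.001, 0.0]
force: [-1.7, 0.1, 7.0]
opening: 0.243
finger_force: 39.1
```

>>> move_arm(series=[{"ax":0,"ay":0,"az":0,"dx":0,"dy":0,"dz":-1.5,"fingers":0.1},{"ax":0,"ay":0,"az":0,"dx":0,"dy":0,"dz":-3.5,"fingers":0.1},{"ax":0,"ay":0,"az":0,"dx":-0.5,"dy":0,"dz":-5.3,"fingers":0.1},{"ax":0,"ay":0,"az":0,"dx":-2.5,"dy":0.1,"dz":-5.3,"fingers":0.1},{"ax":0,"ay":0,"az":0,"dx":-4.5,"dy":0.2,"dz":-5.3,"fingers":0.1},{"ax":0,"ay":0,"az":0,"dx":-6.5,"dy":0.3,"dz":-5.3,"fingers":0.1},{"ax":0,"ay":0,"az":0,"dx":-8.5,"dy":0.4,"dz":-5.3,"fingers":0.1},{"ax":0,"ay":0,"az":0,"dx":-10.4,"dy":0.5,"dz":-5.3,"fingers":0.1},{"ax":0,"ay":0,"az":0,"dx":-11.5,"dy":0.5,"dz":-5.3,"fingers":0.1},{"ax":0,"ay":0,"az":0,"dx":-11.8,"dy":0.5,"dz":-5.3,"fingers":0.1},{"ax":0,"ay":0,"az":0,"dx":-11.8,"dy":0.5,"dz":-5.3,"fingers":0.1},{"ax":0,"ay":0,"az":0,"dx":-11.8,"dy":0.5,"dz":-5.3,"fingers":0.1}])

```text
time_s: 11.85
tcp_pos: [463.3, -180.3, 339.0]
ee_rot: [0.707, 0.707, 0.0, -0.0]
force: [-0.1, -0.6, -1.6]
opening: 0.238
finger_force: 39.4
```

```bash
python3 - <<'E'
from h import *
s=st();ci,im=snap("w6")
for n,p in dict(stub=(463,-99,50),valve_a=(551,5,90),outlet=(558,-336,62)).items(): print(n,proj(ci,np.array(p,float)).round(1))
print(fitplug(ci,im,54,(666,-147)))
cv2.imwrite("pics/w6b.png",cv2.resize(im,(800,600),interpolation=cv2.INTER_CUBIC))
E
```

```text
t 11.85 tcp [ 463.3 -180.3  339. ] rot [ 0.707  0.707  0.    -0.   ] F [-0.1 -0.6 -1.6] op 0.238 ff 39.4 q [-0.37  0.16 -0.4   1.01  0.    1.2 ]
stub [[257.3  99. ]]
valve_a [[381.2 -53.4]]
outlet [[341.3 321.1]]
(array([ 664.7, -146.3]), array([-1. ,  0.9,  0.9, -0.9]), array([412.5, 115.5, 476.5, 180.5]))
```

View pics/w6b.png

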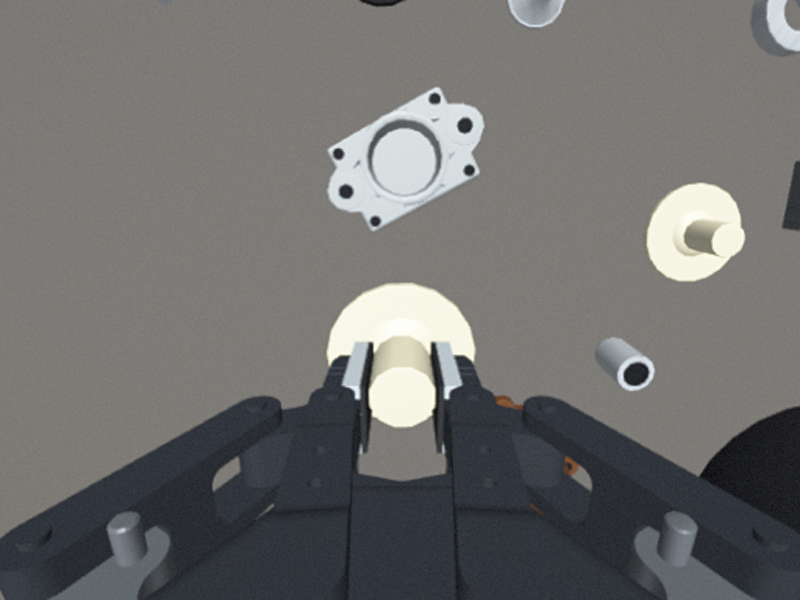

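The view shows the stub bore at (404,158) in 800-px terms, about (464,-101). Plug54 lies at (695,235), and plug44 is held straight.

>>> move_arm(series=[{"ax":0,"ay":0,"az":0,"dx":1.5,"dy":0.04,"dz":0,"fingers":0.1},{"ax":0,"ay":0,"az":0,"dx":2.8,"dy":0.04,"dz":0,"fingers":0.1},{"ax":0,"ay":0,"az":0,"dx":3.17,"dy":0.04,"dz":0.8,"fingers":0.1},{"ax":0,"ay":0,"az":0,"dx":3.17,"dy":0.04,"dz":2,"fingers":0.1},{"ax":0,"ay":0,"az":0,"dx":3.17,"dy":0.04,"dz":2.8,"fingers":0.1},{"ax":0,"ay":0,"az":0,"dx":3.17,"dy":0.04,"dz":3.3,"fingers":0.1},{"ax":0,"ay":0,"az":0,"dx":3.17,"dy":0.04,"dz":3.6,"fingers":0.1},{"ax":0,"ay":0,"az":0,"dx":3.17,"dy":0.04,"dz":3.8,"fingers":0.1},{"ax":0,"ay":0,"az":0,"dx":3.17,"dy":0.04,"dz":4.0,"fingers":0.1},{"ax":0,"ay":0,"az":0,"dx":3.17,"dy":0.04,"dz":4.0,"fingers":0.1},{"ax":0,"ay":0,"az":0,"dx":3.17,"dy":0.04,"dz":4.0,"fingers":0.1}])

```text
time_s: 13.28
tcp_pos: [464.5, -102.1, 239.2]
ee_rot: [0.707, 0.707, 0.0, 0.0]
force: [-0.1, 0.6, -0.3]
opening: 0.241
finger_force: 39.4
```

>>> move_arm(series=[{"ax":0,"ay":0,"az":0,"dx":0,"dy":0,"dz":0.07,"fingers":0.1},{"ax":0,"ay":0,"az":0,"dx":0,"dy":0,"dz":0.13,"fingers":0.1},{"ax":0,"ay":0,"az":0,"dx":0,"dy":0,"dz":0.18,"fingers":0.1},{"ax":0,"ay":0,"az":0,"dx":0,"dy":0,"dz":0.18,"fingers":0.1},{"ax":0,"ay":0,"az":0,"dx":0,"dy":0,"dz":0.18,"fingers":0.1}])

```text
time_s: 13.9
tcp_pos: [464.3, -102.0, 235.6]
ee_rot: [0.707, 0.707, 0.0, 0.0]
force: [-5.2, 0.9, 14.1]
opening: 0.245
finger_force: 40.5
```

Plug44 is seated, with contact at 235.6 as predicted. Next is plug54.

>>> move_arm(series=[{"ax":0,"ay":0,"az":0,"dx":0,"dy":0,"dz":0,"fingers":0.5},{"ax":0,"ay":0,"az":0,"dx":0,"dy":0,"dz":0,"fingers":0.6},{"ax":0,"ay":0,"az":0,"dx":0,"dy":0,"dz":0,"fingers":0.6},{"ax":0,"ay":0,"az":0,"dx":0,"dy":0,"dz":-1,"fingers":0.6},{"ax":0,"ay":0,"az":0,"dx":0,"dy":0,"dz":-3,"fingers":0.6},{"ax":0,"ay":0,"az":0,"dx":-0.3,"dy":0.7,"dz":-4.2,"fingers":0.6},{"ax":0,"ay":0,"az":0,"dx":-0.7,"dy":2.5,"dz":-4.2,"fingers":0.6},{"ax":0,"ay":0,"az":0,"dx":-1.1,"dy":4.5,"dz":-4.2,"fingers":0.6},{"ax":0,"ay":0,"az":0,"dx":-1.5,"dy":6.5,"dz":-4.2,"fingers":0.6},{"ax":0,"ay":0,"az":0,"dx":-1.78,"dy":7.7,"dz":-4.2,"fingers":0.6},{"ax":0,"ay":0,"az":0,"dx":-1.78,"dy":8.03,"dz":-4.2,"fingers":0.6},{"ax":0,"ay":0,"az":0,"dx":-1.78,"dy":8.03,"dz":-4.2,"fingers":0.6},{"ax":0,"ay":0,"az":0,"dx":-1.78,"dy":8.03,"dz":-4.2,"fingers":0.6}])

```text
time_s: 15.52
tcp_pos: [664.1, -146.2, 339.5]
ee_rot: [0.707, 0.707, -0.0, -0.0]
force: [-0.1, 0.5, 0.5]
opening: 0.602
finger_force: 0.0
```

```bash
python3 - <<'E'
from h import *
s=st();ci,im=snap("w7")
print(fitplug(ci,im,54,(665,-146)),fitplug(ci,im,44,(464,-101),28))
sc=ctrl.get_image("scene");sd=ctrl.get_image("side")
o=np.zeros((600,800,3),np.uint8);o[:300,:400]=cv2.resize(im,(400,300),interpolation=cv2.INTER_AREA);o[:300,400:]=cv2.resize(sd[60:300,120:440],(400,300));o[300:,:]=cv2.resize(sc[150:330,20:500],(800,300))
cv2.imwrite("pics/c7.png",o)
for c in("scene","side"): cv2.imwrite(f"pics/{c}7.png",{"scene":sc,"side":sd}[c])
E
```

```text
t 15.53 tcp [ 664.1 -146.2  339.5] rot [ 0.707  0.707 -0.    -0.   ] F [-0.1  0.5  0.5] op 0.602 ff 0.0 q [-0.22  0.49  0.07  1.15  0.    1.35]
(array([ 664.5, -146.6]), array([ 1.1,  0.6, -1.1, -0.7]), array([225.5, 146.5, 290.5, 209.5])) (array([ 462.7, -102.1]), array([-0.7,  1. ,  0.8, -1. ]), array([ 12.5, 109.5,  81.5, 171.5]))
```

View pics/c7.png

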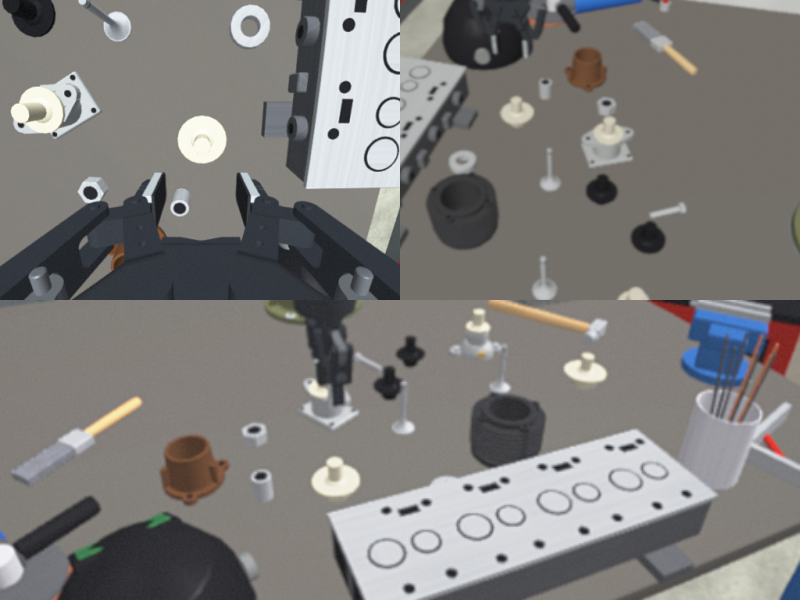

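Plug44 sits flat on the stub and both valves are standing. Plug54 is at (202,140) in the wrist inset, with the cylinder head to its right. I'll check the clearance to the head and the helmet before descending.

```bash
python3 - <<'E'
from h import *
a=ctrl.camera_info("scene");b=ctrl.camera_info("side");w=ctrl.camera_info("wrist")
print(tri([ray(a,(218,279)),ray(b,(173.6,112))]))
for z in(60,80,100,120): print(z,atz(ray(w,(393,239)),z).round(),atz(ray(w,(382,30)),z).round())
# helmet: silhouette right/near points
for uv in((272/1.5625,500/1.5625),(180/1.5625,440/1.5625)): print([atz(ray(a,uv),z).round() for z in(0,100,200)])
for uv in((348/1.5625,140/1.5625),(295/1.5625,178/1.5625)): print([atz(ray(b,uv),z).round() for z in(0,100,200)])
# mouths of barrel, from w5: bore seen at right
E
```

```text
(array([ 789.00811374, -191.94537068,   87.14730107]), [np.float64(5.067599548641745), np.float64(5.067599548641695)])
60 [ 805. -202.   60.] [771.  -8.  60.]
80 [ 793. -193.   80.] [762. -14.  80.]
100 [ 782. -183.  100.] [754. -20. 100.]
120 [ 771. -173.  120.] [745. -25. 120.]
[array([ 788., -286.,    0.]), array([ 876., -291.,  100.]), array([ 963., -296.,  200.])]
[array([ 629., -393.,    0.]), array([ 743., -380.,  100.]), array([ 858., -367.,  200.])]
[array([ 741., -468.,    0.]), array([ 688., -316.,  100.]), array([ 635., -164.,  200.])]
[array([ 799., -314.,    0.]), array([ 738., -184.,  100.]), array([676., -54., 200.])]
```

The head is 110 mm away from plug54 and 87 mm high, so there is room. I'll grip plug54.

>>> move_arm(series=[{"ax":0,"ay":0,"az":0,"dx":-0.02,"dy":0.02,"dz":2.2,"fingers":0.6},{"ax":0,"ay":0,"az":0,"dx":-0.02,"dy":0.02,"dz":4,"fingers":0.6},{"ax":0,"ay":0,"az":0,"dx":-0.02,"dy":0.02,"dz":5,"fingers":0.6},{"ax":0,"ay":0,"az":0,"dx":-0.02,"dy":0.02,"dz":5.3,"fingers":0.6},{"ax":0,"ay":0,"az":0,"dx":-0.02,"dy":0.02,"dz":5.3,"fingers":0.6},{"ax":0,"ay":0,"az":0,"dx":-0.02,"dy":0.02,"dz":5.3,"fingers":0.1},{"ax":0,"ay":0,"az":0,"dx":-0.02,"dy":0.02,"dz":5.3,"fingers":0.1},{"ax":0,"ay":0,"az":0,"dx":-0.02,"dy":0.02,"dz":5.3,"fingers":0.1},{"ax":0,"ay":0,"az":0,"dx":-0.02,"dy":0.02,"dz":5.3,"fingers":0.1}])

```text
time_s: 16.8
tcp_pos: [666.3, -147.2, 208.6]
ee_rot: [0.707, 0.707, 0.001, 0.001]
force: [-0.3, -0.3, 6.5]
opening: 0.243
finger_force: 39.0
```

>>> move_arm(series=[{"ax":0,"ay":0,"az":0,"dx":0,"dy":0,"dz":-1.5,"fingers":0.1},{"ax":0,"ay":0,"az":0,"dx":0,"dy":0,"dz":-3.5,"fingers":0.1},{"ax":0,"ay":0,"az":0,"dx":-0.4,"dy":-0.4,"dz":-5.3,"fingers":0.1},{"ax":0,"ay":0,"az":0,"dx":-2,"dy":-1.5,"dz":-5.3,"fingers":0.1},{"ax":0,"ay":0,"az":0,"dx":-3.8,"dy":-2.6,"dz":-5.3,"fingers":0.1},{"ax":0,"ay":0,"az":0,"dx":-5.6,"dy":-3.6,"dz":-5.3,"fingers":0.1},{"ax":0,"ay":0,"az":0,"dx":-7,"dy":-4.1,"dz":-5.3,"fingers":0.1},{"ax":0,"ay":0,"az":0,"dx":-7.5,"dy":-4.26,"dz":-5.3,"fingers":0.1},{"ax":0,"ay":0,"az":0,"dx":-7.58,"dy":-4.26,"dz":-5.3,"fingers":0.1},{"ax":0,"ay":0,"az":0,"dx":-7.58,"dy":-4.26,"dz":-5.3,"fingers":0.1}])

```text
time_s: 18.05
tcp_pos: [559.6, -335.6, 339.4]
ee_rot: [0.707, 0.707, 0.0, -0.0]
force: [0.4, 0.3, -1.0]
opening: 0.241
finger_force: 39.4
```

>>> move_arm(series=[{"ax":0,"ay":0,"az":0,"dx":-0.02,"dy":-0.06,"dz":1,"fingers":0.1},{"ax":0,"ay":0,"az":0,"dx":-0.02,"dy":-0.06,"dz":2.0,"fingers":0.1},{"ax":0,"ay":0,"az":0,"dx":-0.02,"dy":-0.06,"dz":2.6,"fingers":0.1},{"ax":0,"ay":0,"az":0,"dx":-0.02,"dy":-0.06,"dz":2.9,"fingers":0.1},{"ax":0,"ay":0,"az":0,"dx":-0.02,"dy":-0.06,"dz":3.2,"fingers":0.1},{"ax":0,"ay":0,"az":0,"dx":-0.02,"dy":-0.06,"dz":3.4,"fingers":0.1},{"ax":0,"ay":0,"az":0,"dx":-0.02,"dy":-0.06,"dz":3.5,"fingers":0.1},{"ax":0,"ay":0,"az":0,"dx":-0.02,"dy":-0.06,"dz":3.5,"fingers":0.1},{"ax":0,"ay":0,"az":0,"dx":-0.02,"dy":-0.06,"dz":3.5,"fingers":0.1}])

```text
time_s: 19.18
tcp_pos: [557.6, -337.1, 252.3]
ee_rot: [0.707, 0.707, 0.0, 0.0]
force: [-0.8, 0.1, -0.6]
opening: 0.247
finger_force: 39.4
```

>>> move_arm(series=[{"ax":0,"ay":0,"az":0,"dx":0,"dy":0,"dz":0.08,"fingers":0.1},{"ax":0,"ay":0,"az":0,"dx":0,"dy":0,"dz":0.15,"fingers":0.1},{"ax":0,"ay":0,"az":0,"dx":0,"dy":0,"dz":0.2,"fingers":0.1},{"ax":0,"ay":0,"az":0,"dx":0,"dy":0,"dz":0.2,"fingers":0.1},{"ax":0,"ay":0,"az":0,"dx":0,"dy":0,"dz":0.2,"fingers":0.1}])

```text
time_s: 19.8
tcp_pos: [557.9, -337.3, 248.7]
ee_rot: [0.707, 0.707, 0.0, 0.001]
force: [-1.8, 0.0, 9.1]
opening: 0.242
finger_force: 40.2
```

Plug54 is seated. I'll release it, then look at the barrel on the way to plug64.

>>> move_arm(series=[{"ax":0,"ay":0,"az":0,"dx":0,"dy":0,"dz":0,"fingers":0.5},{"ax":0,"ay":0,"az":0,"dx":0,"dy":0,"dz":0,"fingers":0.6},{"ax":0,"ay":0,"az":0,"dx":0,"dy":0,"dz":0,"fingers":0.6},{"ax":0,"ay":0,"az":0,"dx":0,"dy":0,"dz":-1,"fingers":0.6},{"ax":0,"ay":0,"az":0,"dx":0,"dy":0,"dz":-2.6,"fingers":0.6},{"ax":0,"ay":0,"az":0,"dx":0.6,"dy":0,"dz":-3.7,"fingers":0.6},{"ax":0,"ay":0,"az":0,"dx":2.5,"dy":0,"dz":-3.7,"fingers":0.6},{"ax":0,"ay":0,"az":0,"dx":4.5,"dy":0.3,"dz":-3.7,"fingers":0.6},{"ax":0,"ay":0,"az":0,"dx":6.5,"dy":0.7,"dz":-3.7,"fingers":0.6},{"ax":0,"ay":0,"az":0,"dx":8.5,"dy":1.1,"dz":-3.7,"fingers":0.6},{"ax":0,"ay":0,"az":0,"dx":10.5,"dy":1.5,"dz":-3.7,"fingers":0.6},{"ax":0,"ay":0,"az":0,"dx":12.5,"dy":2,"dz":-3.7,"fingers":0.6},{"ax":0,"ay":0,"az":0,"dx":14.3,"dy":2.4,"dz":-3.7,"fingers":0.6},{"ax":0,"ay":0,"az":0,"dx":15,"dy":2.5,"dz":-3.7,"fingers":0.6},{"ax":0,"ay":0,"az":0,"dx":15,"dy":2.5,"dz":-3.7,"fingers":0.6},{"ax":0,"ay":0,"az":0,"dx":15,"dy":2.5,"dz":-3.7,"fingers":0.6}])

```text
time_s: 21.8
tcp_pos: [619.9, 36.8, 339.3]
ee_rot: [0.708, 0.707, -0.0, 0.0]
force: [-0.3, -0.3, 0.5]
opening: 0.598
finger_force: 0.0
```

```bash
python3 - <<'E'
from h import *
s=st();ci,im=snap("w8")
for n,p in dict(barrel=(667,130,80),valve_b=(498,225,90)).items(): print(n,proj(ci,np.array(p,float)).round(1))
u=proj(ci,np.array([667,130,80.]))[0].astype(int);x0,y0=max(u[0]-75,0),max(u[1]-60,0)
c=im[y0:y0+120,x0:x0+140];c=cv2.convertScaleAbs(c,alpha=2.2);print(x0,y0,c.shape)
sc=ctrl.get_image("scene")
o=np.zeros((600,800,3),np.uint8);h,w=c.shape[:2];o[:h*4,:w*4]=cv2.resize(c,None,fx=4,fy=4,interpolation=cv2.INTER_CUBIC);o[400:600,560:800]=cv2.resize(sc[200:300,90:210],(240,200))
cv2.imwrite("pics/c8.png",o)
E
```

```text
t 21.8 tcp [619.9  36.8 339.3] rot [ 0.708  0.707 -0.     0.   ] F [-0.3 -0.3  0.5] op 0.598 ff 0.0 q [ 0.06  0.38 -0.1   1.09 -0.    1.63]
barrel [[316.   81.2]]
valve_b [[ 88.3 -55.2]]
240 21 (120, 140, 3)
```

View pics/c8.png

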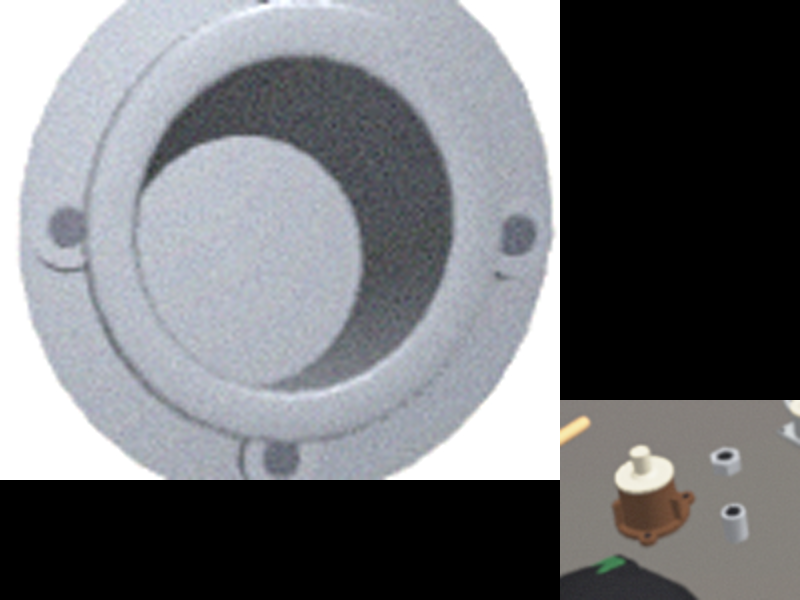

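The barrel bore is centred at (294,224) in the crop, which is px (313.1,76.6). Plug54 sits flat on the outlet rim in the inset. Next I'll move above plug64.

>>> move_arm(series=[{"ax":0,"ay":0,"az":0,"dx":1.5,"dy":-0.4,"dz":0,"fingers":0.6},{"ax":0,"ay":0,"az":0,"dx":3.5,"dy":-0.8,"dz":0,"fingers":0.6},{"ax":0,"ay":0,"az":0,"dx":5.5,"dy":-1.2,"dz":0,"fingers":0.6},{"ax":0,"ay":0,"az":0,"dx":7.5,"dy":-1.7,"dz":0,"fingers":0.6},{"ax":0,"ay":0,"az":0,"dx":9.5,"dy":-2.1,"dz":0,"fingers":0.6},{"ax":0,"ay":0,"az":0,"dx":11.5,"dy":-2.6,"dz":0,"fingers":0.6},{"ax":0,"ay":0,"az":0,"dx":13.1,"dy":-3,"dz":0,"fingers":0.6},{"ax":0,"ay":0,"az":0,"dx":13.6,"dy":-3.07,"dz":0,"fingers":0.6},{"ax":0,"ay":0,"az":0,"dx":13.6,"dy":-3.07,"dz":0,"fingers":0.6},{"ax":0,"ay":0,"az":0,"dx":13.6,"dy":-3.07,"dz":0,"fingers":0.6}])

```text
time_s: 23.15
tcp_pos: [544.0, 376.4, 339.4]
ee_rot: [0.708, 0.706, -0.0, 0.0]
force: [0.1, -0.0, 0.9]
opening: 0.599
finger_force: 0.0
```

```bash
python3 - <<'E'
from h import *
s=st();ci,im=snap("w9")
print(fitplug(ci,im,64,(543,378)))
w=np.load("pics/w8.npy",allow_pickle=True).item()
print("barrel",atz(ray(w,(313.1,76.6)),80))
E
```

```text
t 23.15 tcp [544.  376.4 339.4] rot [ 0.708  0.706 -0.     0.   ] F [ 0.1 -0.   0.9] op 0.599 ff 0.0 q [ 0.61  0.46  0.01  1.13 -0.    2.18]
(array([540.4, 380.6]), array([ 0.4,  0.4, -0.4, -0.5]), array([217.5, 137.5, 290.5, 209.5]))
barrel [664.49868733 133.51962981  80.        ]
```

>>> move_arm(series=[{"ax":0,"ay":0,"az":0,"dx":0.17,"dy":-0.14,"dz":2.2,"fingers":0.6},{"ax":0,"ay":0,"az":0,"dx":0.17,"dy":-0.14,"dz":4,"fingers":0.6},{"ax":0,"ay":0,"az":0,"dx":0.17,"dy":-0.14,"dz":5,"fingers":0.6},{"ax":0,"ay":0,"az":0,"dx":0.17,"dy":-0.14,"dz":5.3,"fingers":0.6},{"ax":0,"ay":0,"az":0,"dx":0.17,"dy":-0.14,"dz":5.3,"fingers":0.6},{"ax":0,"ay":0,"az":0,"dx":0.17,"dy":-0.14,"dz":5.3,"fingers":0.1},{"ax":0,"ay":0,"az":0,"dx":0.17,"dy":-0.14,"dz":5.3,"fingers":0.1},{"ax":0,"ay":0,"az":0,"dx":0.17,"dy":-0.14,"dz":5.3,"fingers":0.1},{"ax":0,"ay":0,"az":0,"dx":0.17,"dy":-0.14,"dz":5.3,"fingers":0.1}])

```text
time_s: 24.32
tcp_pos: [540.5, 382.6, 208.7]
ee_rot: [0.707, 0.707, 0.001, 0.0]
force: [-0.9, -1.1, 6.7]
opening: 0.242
finger_force: 39.2
```

>>> move_arm(series=[{"ax":0,"ay":0,"az":0,"dx":0,"dy":0,"dz":-1.5,"fingers":0.1},{"ax":0,"ay":0,"az":0,"dx":0,"dy":0,"dz":-3.5,"fingers":0.1},{"ax":0,"ay":0,"az":0,"dx":-0.5,"dy":0.3,"dz":-5.3,"fingers":0.1},{"ax":0,"ay":0,"az":0,"dx":-2.3,"dy":1.2,"dz":-5.3,"fingers":0.1},{"ax":0,"ay":0,"az":0,"dx":-4.1,"dy":2.1,"dz":-5.3,"fingers":0.1},{"ax":0,"ay":0,"az":0,"dx":-5.9,"dy":3,"dz":-5.3,"fingers":0.1},{"ax":0,"ay":0,"az":0,"dx":-7.7,"dy":3.9,"dz":-5.3,"fingers":0.1},{"ax":0,"ay":0,"az":0,"dx":-9.2,"dy":4.7,"dz":-5.3,"fingers":0.1},{"ax":0,"ay":0,"az":0,"dx":-9.88,"dy":4.96,"dz":-5.3,"fingers":0.1},{"ax":0,"ay":0,"az":0,"dx":-9.88,"dy":4.96,"dz":-5.3,"fingers":0.1},{"ax":0,"ay":0,"az":0,"dx":-9.88,"dy":4.96,"dz":-5.3,"fingers":0.1}])

```text
time_s: 25.7
tcp_pos: [663.3, 136.5, 339.4]
ee_rot: [0.707, 0.707, 0.0, -0.0]
force: [0.1, 0.3, -0.9]
opening: 0.241
finger_force: 39.4
```

```bash
python3 - <<'E'
from h import *
s=st();ci,im=snap("w10")
p=proj(ci,plugpts(64)[2]+[s["tcp_pos"][0],s["tcp_pos"][1],s["tcp_pos"][2]-208.5]);print("pred flange",p.min(0).round(1),p.max(0).round(1))
b=im.astype(int);m=((b[...,2]>130)&(b[...,2]-b[...,0]>12)).astype(np.uint8);n,l,st_,c=cv2.connectedComponentsWithStats(m);print([q.tolist() for q in st_[1:] if q[4]>300])
E
```

```text
t 25.7 tcp [663.3 136.5 339.4] rot [ 0.707  0.707  0.    -0.   ] F [ 0.1  0.3 -0.9] op 0.241 ff 39.4 q [0.2  0.49 0.06 1.14 0.   1.77]
pred flange [195.7 163.4] [319.7 278.9]
[[194, 169, 127, 118, 7372]]
```

```bash
python3 - <<'E'
from h import *
for f,d,t in(("w3",34,(430.4,130.9,339.9-205.9)),("w6",44,(463.3,-180.3,339-207.6)),("w10",64,(663.3,136.5,339.4-208.7))):
    ci=np.load(f"pics/{f}.npy",allow_pickle=True).item();im=cv2.imread(f"pics/{f}.png")
    b=im.astype(int);m=((b[...,2]>130)&(b[...,2]-b[...,0]>12)).astype(np.uint8)
    n,l,S,c=cv2.connectedComponentsWithStats(m);i=max(range(1,n),key=lambda i:S[i,4]*(200<c[i][0]<310)*(c[i][1]>150));x,y,w,h=S[i,:4]
    P=np.vstack(plugpts(d)[2:])
    g=lambda q:(lambda r:np.r_[r.min(0),r.max(0)])(proj(ci,P+q))
    o=np.array([x-.2,y-.2,x+w-.8,y+h-.8]);r=least_squares(lambda q:g(q)-o,t)
    print(f,"obs",o,"pred",g(np.array(t)).round(1),"offset",(r.x-t).round(1),r.fun.round(1))
E
```

```text
w3 obs [217.8 166.8 302.2 276.2] pred [217.4 188.9 297.4 276.6] offset [ 1.3 15.  19.8] [-4.5  4.1  4.5 -3.3]
w6 obs [208.8 180.8 304.2 273.2] pred [209.8 180.2 305.4 274.9] offset [-0.7 -0.5 -1.9] [ 0.5 -0.5 -0.5  0.4]
w10 obs [193.8 168.8 320.2 286.2] pred [193.9 163.3 321.4 283.2] offset [-0.4 -3.4 -1.2] [ 0.3 -0.3 -0.3  0.3]
```

>>> move_arm(series=[{"ax":0,"ay":0,"az":0,"dx":0.02,"dy":0.06,"dz":0.6,"fingers":0.1},{"ax":0,"ay":0,"az":0,"dx":0.02,"dy":0.06,"dz":1.2,"fingers":0.1},{"ax":0,"ay":0,"az":0,"dx":0.02,"dy":0.06,"dz":1.7,"fingers":0.1},{"ax":0,"ay":0,"az":0,"dx":0.02,"dy":0.06,"dz":2.1,"fingers":0.1},{"ax":0,"ay":0,"az":0,"dx":0.02,"dy":0.06,"dz":2.4,"fingers":0.1},{"ax":0,"ay":0,"az":0,"dx":0.02,"dy":0.06,"dz":2.6,"fingers":0.1},{"ax":0,"ay":0,"az":0,"dx":0.02,"dy":0.06,"dz":2.7,"fingers":0.1},{"ax":0,"ay":0,"az":0,"dx":0.02,"dy":0.06,"dz":2.7,"fingers":0.1},{"ax":0,"ay":0,"az":0,"dx":0.02,"dy":0.06,"dz":2.7,"fingers":0.1}])

```text
time_s: 26.88
tcp_pos: [665.6, 135.8, 272.4]
ee_rot: [0.707, 0.707, 0.0, 0.0]
force: [1.2, -0.0, -1.0]
opening: 0.24
finger_force: 39.4
```

>>> move_arm(series=[{"ax":0,"ay":0,"az":0,"dx":0,"dy":0,"dz":0.08,"fingers":0.1},{"ax":0,"ay":0,"az":0,"dx":0,"dy":0,"dz":0.15,"fingers":0.1},{"ax":0,"ay":0,"az":0,"dx":0,"dy":0,"dz":0.22,"fingers":0.1},{"ax":0,"ay":0,"az":0,"dx":0,"dy":0,"dz":0.24,"fingers":0.1},{"ax":0,"ay":0,"az":0,"dx":0,"dy":0,"dz":0.24,"fingers":0.1}])

```text
time_s: 27.5
tcp_pos: [665.3, 135.7, 266.7]
ee_rot: [0.707, 0.707, 0.0, 0.0]
force: [-3.1, -1.4, 5.5]
opening: 0.24
finger_force: 40.0
```

Contact came at the expected height. I'll press a little more, release and back off to inspect.

>>> move_arm(series=[{"ax":0,"ay":0,"az":0,"dx":0,"dy":0,"dz":0.04,"fingers":0.1},{"ax":0,"ay":0,"az":0,"dx":0,"dy":0,"dz":0.04,"fingers":0.1},{"ax":0,"ay":0,"az":0,"dx":0,"dy":0,"dz":0,"fingers":0.5},{"ax":0,"ay":0,"az":0,"dx":0,"dy":0,"dz":0,"fingers":0.6},{"ax":0,"ay":0,"az":0,"dx":0,"dy":0,"dz":0,"fingers":0.6},{"ax":0,"ay":0,"az":0,"dx":0,"dy":0,"dz":-1,"fingers":0.6},{"ax":0,"ay":0,"az":0,"dx":0,"dy":0,"dz":-3,"fingers":0.6},{"ax":0,"ay":0,"az":0,"dx":-0.5,"dy":-0.5,"dz":-5,"fingers":0.6},{"ax":0,"ay":0,"az":0,"dx":-2,"dy":-1.5,"dz":-6,"fingers":0.6},{"ax":0,"ay":0,"az":0,"dx":-4,"dy":-3,"dz":-6,"fingers":0.6},{"ax":0,"ay":0,"az":0,"dx":-6,"dy":-4,"dz":-6,"fingers":0.6},{"ax":0,"ay":0,"az":0,"dx":-8,"dy":-5,"dz":-6,"fingers":0.6},{"ax":0,"ay":0,"az":0,"dx":-8,"dy":-5,"dz":-6,"fingers":0.6},{"ax":0,"ay":0,"az":0,"dx":-8,"dy":-5,"dz":-6,"fingers":0.6}])

```text
time_s: 29.25
tcp_pos: [540.6, -64.3, 416.0]
ee_rot: [0.707, 0.707, 0.0, 0.0]
force: [0.8, 1.5, 0.4]
opening: 0.601
finger_force: 0.0
```

```bash
python3 - <<'E'
from h import *
s=st();ci,im=snap("w11");sc=ctrl.get_image("scene");sd=ctrl.get_image("side")
print(fitplug(ci,im,64,(664.5,133.5),58))
o=np.zeros((600,800,3),np.uint8);o[:300,:400]=cv2.resize(im,(400,300),interpolation=cv2.INTER_AREA);o[:300,400:]=cv2.resize(sd[84:384,120:440],(400,300));o[300:,:]=cv2.resize(sc[150:300,90:410],(800,300))
cv2.imwrite("pics/c11.png",o)
E
```

```text
t 29.25 tcp [540.6 -64.3 416. ] rot [0.707 0.707 0.    0.   ] F [0.8 1.5 0.4] op 0.601 ff 0.0 q [-0.12  0.2  -0.16  1.2   0.    1.45]
(array([666.6, 104.1]), array([ -2.8, -27.5,   3.5,  30.3]), array([344.5,  -0.5, 414.5,  25.5]))
```

View pics/c11.png

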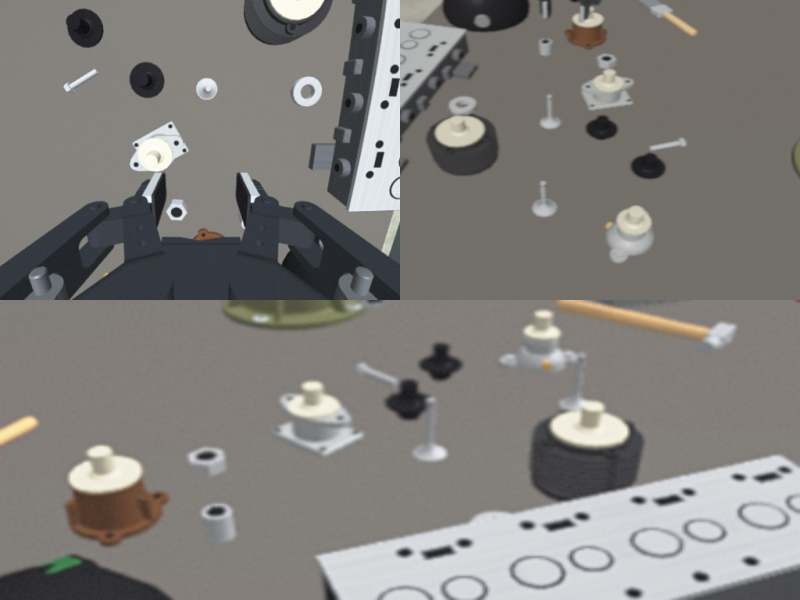

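All four plugs appear seated: the outlet at (105,475), stub (313,405), thermostat (543,330) and barrel (590,430). Both valves are standing. I'll check the seat heights numerically, and hand in if they agree.

```bash
python3 - <<'E'
from h import *
ci={c:ctrl.camera_info(c) for c in("scene","side")};I={c:ctrl.get_image(c) for c in ci}
ok=True
for n,d,p in(("barrel",64,(664.5,133.5,58)),("outlet",54,(558,-336,40)),("stub",44,(463.5,-101.5,28)),("thermo",34,(359.5,246,34))):
    P=np.vstack(plugpts(d)[2:]);obs=[];cs=[]
    for c in ci:
        im=I[c].astype(int);m=((im[...,2]>125)&(im[...,2]-im[...,0]>12)&(im[...,2]-im[...,0]<75)&(im[...,1]-im[...,0]>8)).astype(np.uint8)
        k,l,S,ce=cv2.connectedComponentsWithStats(m);u=proj(ci[c],[p[0],p[1],p[2]+35])[0]
        i=min((i for i in range(1,k) if S[i,4]>60),key=lambda i:np.hypot(*(ce[i]-u)));x,y,w,h=S[i,:4]
        if np.hypot(*(ce[i]-u))<12: obs.append([x,y,x+w-1,y+h-1]);cs.append(c)
    g=lambda q:np.concatenate([(lambda r:np.r_[r.min(0),r.max(0)])(proj(ci[c],P+q))-o for c,o in zip(cs,obs)])
    r=least_squares(g,p,loss="soft_l1");print(n,cs,"xyz",r.x.round(1),"exp",p,g(r.x).round(1))
E
```

```text
barrel ['scene', 'side'] xyz [665.2 132.8  59.7] exp (664.5, 133.5, 58) [-0.5 -0.4 -0.5  0.  -0.5 -0.  -0.2  0.4]
outlet ['scene', 'side'] xyz [ 557.3 -337.    41. ] exp (558, -336, 40) [-0.1 -0.   0.1 -0.   0.9  0.2 -0.9 -0.2]
stub ['scene', 'side'] xyz [ 463.3 -101.1   30.6] exp (463.5, -101.5, 28) [-0.6 -0.6  0.1  0.3 -0.9 -0.3  0.5  0.8]
thermo ['scene', 'side'] xyz [358.9 246.6  38.2] exp (359.5, 246, 34) [-0.2 -0.1 -0.8 -0.4 -0.1 -0.  -0.3  0.3]
```

The barrel, outlet and stub seat heights agree with the camera bias. The thermostat plug reads about 4 mm high, which is more than the bias I saw before. I'll test it by touch, lowering shut fingertips onto its stem top (expected contact at TCP z of about 266).

>>> move_arm(series=[{"ax":0,"ay":0,"az":0,"dx":2,"dy":-1.2,"dz":0,"fingers":0},{"ax":0,"ay":0,"az":0,"dx":4,"dy":-2.3,"dz":0,"fingers":0},{"ax":0,"ay":0,"az":0,"dx":6,"dy":-3.5,"dz":0,"fingers":0},{"ax":0,"ay":0,"az":0,"dx":8,"dy":-4.7,"dz":0,"fingers":0},{"ax":0,"ay":0,"az":0,"dx":10,"dy":-5.8,"dz":0,"fingers":0},{"ax":0,"ay":0,"az":0,"dx":11.8,"dy":-6.9,"dz":0,"fingers":0},{"ax":0,"ay":0,"az":0,"dx":12.42,"dy":-7.24,"dz":0.5,"fingers":0},{"ax":0,"ay":0,"az":0,"dx":12.42,"dy":-7.24,"dz":2.5,"fingers":0},{"ax":0,"ay":0,"az":0,"dx":12.42,"dy":-7.24,"dz":4,"fingers":0},{"ax":0,"ay":0,"az":0,"dx":12.42,"dy":-7.24,"dz":5,"fingers":0},{"ax":0,"ay":0,"az":0,"dx":12.42,"dy":-7.24,"dz":5.6,"fingers":0},{"ax":0,"ay":0,"az":0,"dx":12.42,"dy":-7.24,"dz":5.76,"fingers":0},{"ax":0,"ay":0,"az":0,"dx":12.42,"dy":-7.24,"dz":5.76,"fingers":0},{"ax":0,"ay":0,"az":0,"dx":12.42,"dy":-7.24,"dz":5.76,"fingers":0}])

```text
time_s: 31.25
tcp_pos: [359.9, 246.6, 272.9]
ee_rot: [0.707, 0.707, 0.001, 0.0]
force: [-0.8, -1.0, 0.4]
opening: -0.002
finger_force: 0.0
```

>>> move_arm(series=[{"ax":0,"ay":0,"az":0,"dx":0,"dy":0,"dz":0.08,"fingers":0},{"ax":0,"ay":0,"az":0,"dx":0,"dy":0,"dz":0.16,"fingers":0},{"ax":0,"ay":0,"az":0,"dx":0,"dy":0,"dz":0.16,"fingers":0},{"ax":0,"ay":0,"az":0,"dx":0,"dy":0,"dz":0.16,"fingers":0}])

```text
time_s: 31.75
tcp_pos: [359.4, 246.3, 268.0]
ee_rot: [0.707, 0.707, -0.0, 0.0]
force: [0.1, -0.6, -0.4]
opening: -0.001
finger_force: 0.0
```

>>> move_arm(series=[{"ax":0,"ay":0,"az":0,"dx":0,"dy":0,"dz":0.06,"fingers":0},{"ax":0,"ay":0,"az":0,"dx":0,"dy":0,"dz":0.13,"fingers":0},{"ax":0,"ay":0,"az":0,"dx":0,"dy":0,"dz":0.13,"fingers":0},{"ax":0,"ay":0,"az":0,"dx":0,"dy":0,"dz":0.13,"fingers":0}])

```text
time_s: 32.25
tcp_pos: [359.5, 246.3, 266.3]
ee_rot: [0.707, 0.707, 0.0, 0.0]
force: [-5.5, -4.2, 20.5]
opening: 0.001
finger_force: 10.0
```

Contact came at 266.3, so the stem top is at 93 mm and the plug is fully home. I'll back off and hand in.

>>> move_arm(series=[{"ax":0,"ay":0,"az":0,"dx":0,"dy":0,"dz":-1,"fingers":0},{"ax":0,"ay":0,"az":0,"dx":0,"dy":0,"dz":-3,"fingers":0},{"ax":0,"ay":0,"az":0,"dx":0,"dy":0,"dz":-5,"fingers":0},{"ax":0,"ay":0,"az":0,"dx":0,"dy":0,"dz":-5.5,"fingers":0},{"ax":0,"ay":0,"az":0,"dx":0,"dy":0,"dz":-5.5,"fingers":0}])

```text
time_s: 32.88
tcp_pos: [359.6, 246.4, 402.5]
ee_rot: [0.707, 0.707, 0.001, 0.0]
force: [-1.0, 0.0, -0.6]
opening: 0.002
finger_force: 0.0
```

```bash
python3 - <<'E'
from h import *
ci=ctrl.camera_info("side");im=ctrl.get_image("side")
for c in("scene","side"):
    ctrl.get_image(c);print(c,[(round(m["confidence"],2),np.round(m["uv"])) for m in ctrl.masks_of(c,"valve_a")])
print(fitplug(*snap("w12"),34,(359.5,246),34))
st();print(ctrl.hand_in())
E
```

```text
scene [(0.62, array([261., 224.]))]
side [(0.72, array([239., 203.])), (0.56, array([237., 291.]))]
(array([359.5, 238.9]), array([-0.2, -5.3,  0.2,  5.7]), array([238.5, 163.5, 278.5, 192.5]))
t 33.17 tcp [359.1 246.  400.9] rot [ 0.707  0.707 -0.001 -0.   ] F [ 0.1  0.7 -1.5] op 0.003 ff 0.0 q [ 0.6   0.01 -0.42  1.15  0.    2.17]
the job is handed in; nothing more can be done
None
```

I handed the job in at about 33 s: all four plugs are set in their matching castings and reached contact at the depth expected for fully home, and both valves are still standing where they were.

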